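# Clamp the ingot mould shut with its draw latch

### The job

Close the two-part ingot mould on the bench ready for casting: first push its sliding half fully home against the fixed half, then hook the latch's wire loop over the keeper on the sliding half so that its cross bar sits back under the keeper's lip, and then press the red lever all the way down over centre so that the latch draws the mould tight. Leave the block, the tin and the dish beside it where they are.

Things in the scene. Friction and masses are not known exactly. Their poses are not given: they have to be found in the camera images.
- mould: Two-part ingot mould bolted to the bench, draw latch on top: dark steel bed 197x90x10 mm, steel fixed half (62 long, 60 wide, top 50 mm above the bench) and sliding half. Origin: on the bench under the seam face of the fixed half, mid-width. +x runs along the slide, from fixed half to sliding half; y across; z up. Bed from x = -102 to 95 mm, fixed half -62 to 0.
- slide (a joint): Opening of the steel sliding half, m: 0 = home against the fixed half, at most 0.035. About 3 N of friction, stays where it is left. Closed by pushing its outer end face towards the mould's -x.
- push_face (a point): Middle of the sliding half's flat outer end face (59 mm wide, 10 to 50 mm above the bench), 35 mm above the bench; the face looks to the mould's +x. Low guide rails, tops 18 mm above the bench, run beside the half at y = +-35 mm (8 mm wide) to x = 92 mm.
- keeper (a point): Seat of the loop's bar in a brass hook (18 mm wide) on the sliding half, 58 mm above the bench, 18 mm from the half's seam face; axes as the mould's. Post face 2.5 mm to -x; lip above reaches 3.5 mm to +x, underside 4 mm and top 7.5 mm above this point; floor 2.5 mm below it. The bar comes down beyond the lip (bar centre 6 mm or more to +x), then is drawn back under the lip.
- lever_hinge (a point): Lever's hinge axis (along the mould's y) on the fixed half: 30 mm to the mould's -x from the seam, 65 mm above the bench.
- lever (a joint): Lever, rad: 0 = down on its stop, level, lying from its hinge to the mould's -x; 1.57 upright; 2.0 fully open, leaning to the sliding half. Steel bar 16x5 mm with a red grip 20 wide, 8 thick, 30 to 62 mm from the hinge. Stiff hinge (0.05 N m), stays where left. With the loop hooked, pressing it near its end takes a few N, most at 0.5 rad; it passes centre at 0.15 and must go on to 0.
- lever_tip (a point): Point on the red grip, mid-width, 55 mm from the hinge axis, on the face that looks up when the lever is down (and to the sliding half when it is upright).
- loop (a joint): Angle of the wire loop to the lever, rad. Its pin is in the lever, 14 mm from the lever's hinge on the line to its end. Lever + loop angle = how far the loop dips below level, seen from its pin to the mould's +x: 0 level, negative raised. Stiff (0.035 N m): it stays where left and turns with the lever, so it lifts off again as the lever goes down unless the bar is already under the lip.
- loop_bar (a point): Middle of the loop's cross bar: steel wire 5 mm thick, 33 mm long, along the mould's y, 59.5 mm from the loop's pin. Side wires 33 mm apart join it to the pin. The loop is sprung along its length (12 N/mm, up to 8 mm). With the half home and the bar at its seat, unstretched, the lever stands at about 0.9 rad.
- loop_tab (a point): Grip point on the black finger tab at the loop's end, a bar 12 mm wide (along the mould's y), 6 thick, 39 tall, square to the loop on its upper side. This point is 11.5 mm beyond the bar along the loop and 27 mm above the loop's plane; the tab ends 11 mm farther up. Pinched across its 12 mm it turns between the fingers as the loop swings, and the lever follows.
- block_mid (a point): Bystander, loose: brass-coloured doming block, a 42 mm cube with round hollows; this point is its centre.
- tin_mid (a point): Bystander, loose: small black round tin, 41 mm across and 24 mm tall; this point is its centre.
- dish_mid (a point): Bystander, loose: white enamel dish, 75 mm across and 15 mm tall; this point is its centre.
Not all that is in view belongs to the job. Of the things that look like the mould, the larger one is meant.

How it is judged:
By the outcome, as a careful person would: the job done as asked, in the order asked, and still so for the second after the job is handed in, with the robot touching nothing.
It also fails if it takes over 59 s, if anything falls off the work surface, if the arm or the gripper's body presses on something with over 40 N, if the wrist force passes 120 N, or if a joint passes its speed limit or range.

### The arm

A 7-joint arm with a two-finger parallel gripper is mounted at the origin on a cart in front of the work surface, level with it; the furniture and walls round the work are solid. World frame = base frame: x ahead of the robot, y to its left, z up, the work surface at z = 0. Lengths are in m, angles in rad, forces in N, time in s.
With the tool pointing down it reaches from about 0.35 to 0.9 m from the base axis. Payload 8.1 kg.
Tool frame: the origin (TCP) lies midway between the tips of the shut fingers; the grasp point (between the pads) lies 19 mm behind it; z points along the fingers, y is the direction in which the jaws open and shut (so a half turn about z gives the same grasp; the last joint's range is limited). The gripper opens to 85 mm and grips with 20 to 120 N. Pads are 22 mm wide; open, the fingers measure 114 mm over their backs; the gripper's body (76 mm by 85 mm) begins 54 mm behind the grasp point. The pads swing forward as they close: fully open they stand 13 mm farther back than shut.
Start: joints at [-1.316, 0.434, 0.025, 1.573, -0.012, 1.134, -0.075], TCP at [0.219, 0.585, 0.231] pointing down, gripper open.
Joint ranges: [-2.62, 2.62], [-0.44, 2.09], [-1.27, 1.32], [0.08, 2.57], [-1.32, 4.46], [0.12, 2], [-2.74, 2.74]. Speed limits (rad/s): [2.22, 2.22, 3.01, 3.01, 3.14, 3.14, 3.14].

### API

Orientations are given as [roll, pitch, yaw] about the fixed x, y, z axes, in that order (R = Rz(yaw) Ry(pitch) Rx(roll)).
In Python, from workcell import bot, cams, workorder gives the robot as it stands. Calls block until the motion is done:
- bot.move_ptp(position, orientation): joint-space move of the TCP to a pose.
- bot.move_l(position, rotation=None, max_speed=0.15, threshold=None): straight line of the TCP; rotation=None keeps the orientation; max_speed is the mean speed in m/s. With threshold (N) it stops when the force on the tool has changed by that much, and returns True; else False.
- bot.set_joints(angles): joint-space move.
- bot.gripper_open() and bot.clamp(strength=None): open the fingers fully, or close them until they stop; strength is the grip in N (None keeps the last).
- bot.wait(seconds).
- bot.ik(position, orientation): joint angles nearest the present ones, or None.
- bot.read_state(): the state.
- cams.camera(name): name is "side" or "top"; returns a dict with "image" (384x512x3 uint8, blue, green, red), "camera_matrix" (3x3 intrinsics, pixels), "view" (4x4, takes a point from world to camera coordinates). Camera axes: x right, y down, z forward; pixel columns grow to the right and rows downward; lengths in m; the calibration is good to about 2 mm. A picture is of the moment at which its call begins. There is no depth.
A pose or a line that the arm cannot do raises bot.Unreachable and nothing moves.
- workorder.close_job(): hands the job in, once; it reports no verdict.
The state is a dict: "time": time; "qpos": joint angles; "dq": joint speeds; "effort": joint torques, N m; "tool_pos": TCP position; "tcp_rot": TCP orientation; "ft_force": force on the tool from outside, world axes, zero at the start; "ft_torque": the same for the moment, N m; "finger_gap": opening from 0.0 (shut) to 1.0 (fully open).
Only numpy, scipy, OpenCV 4.12 (cv2) and the standard library are available. Lean on these libraries where they do the work, as an engineer would, in place of code of your own. Each camera call takes 0.05 s, during which the arm holds its last target. There are 200 camera calls.

## Working session

There is one attempt and no reset: what is moved stays moved. The work goes in short steps, each a Python script; the robot and the scene stay as the last script left them, time stands still between calls to the robot, and variables do not carry over. Pictures are saved under pics/ and viewed, about 8 in all and at most 12, crops included, and the job is handed in when it is done.

```bash
mkdir -p pics; ls
cat > h.py <<'E'
import numpy as np, cv2
from workcell import bot, cams, workorder
def snap(n,f):
    c=cams.camera(n); cv2.imwrite(f,c["image"]); np.savez(f[:-4]+'.npz',K=c["camera_matrix"],V=c["view"]); return c
def proj(c,p):
    p=np.atleast_2d(p); q=(c["view"][:3,:3]@p.T).T+c["view"][:3,3]; u=(c["camera_matrix"]@q.T).T; return u[:,:2]/u[:,2:]
def ray(c,uv):
    R=c["view"][:3,:3];t=c["view"][:3,3]; d=R.T@np.linalg.inv(c["camera_matrix"])@np.array([*uv,1.]); return -R.T@t,d
def atz(c,uv,z):
    o,d=ray(c,uv); return o+d*(z-o[2])/d[2]
E
python3 - <<'E'
from h import *
a=snap("side","pics/s0.png");b=snap("top","pics/t0.png")
cv2.imwrite("pics/both0.png",np.vstack([cv2.resize(x["image"],(400,300)) for x in (a,b)]))
for c in(a,b):print(c["camera_matrix"].round(1).tolist(),ray(c,(256,192))[0].round(3),(ray(c,(256,192))[1]).round(3))
print(bot.read_state())
E
```

```text
pics
[[372.1, 0.0, 256.9], [0.0, 372.1, 189.8], [0.0, 0.0, 1.0]] [ 0.308 -0.782  0.457] [ 0.231  0.895 -0.382]
[[491.1, 0.0, 243.7], [0.0, 491.1, 196.7], [0.0, 0.0, 1.0]] [0.382 0.093 1.169] [ 0.143 -0.025 -0.99 ]
{'time': 0.1, 'qpos': array([-1.31563202,  0.43513187,  0.0249837 ,  1.5740346 , -0.01161097,
        1.13401631, -0.07510241]), 'dq': array([ 4.35945274e-05,  1.09499656e-03, -1.75226813e-04, -2.85331348e-03,
        5.22168024e-05, -3.32775503e-04, -5.55966341e-04]), 'effort': array([ 3.45613764e-03, -6.71757746e+01,  1.02834351e+00, -3.16902602e+01,
        1.58002647e-02,  7.14040274e-03, -1.17934300e-05]), 'tool_pos': array([0.21874999, 0.58496213, 0.23060687]), 'tcp_rot': array([-3.14015314e+00,  1.25075601e-04,  2.78374251e+00]), 'ft_force': array([ 0.13394348, -0.36695053, -0.60540333]), 'ft_torque': array([-0.00525854, -0.01462896,  0.00966553]), 'finger_gap': 1.0005656391265676}
```

View pics/t0.png

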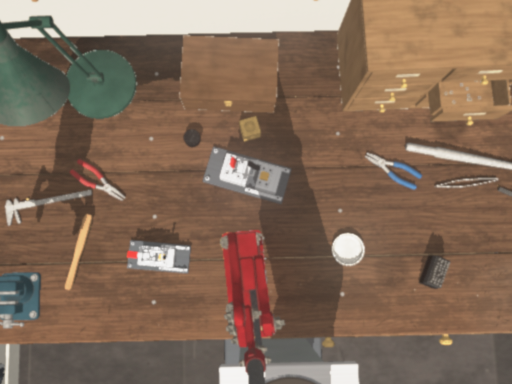

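View pics/s0.png

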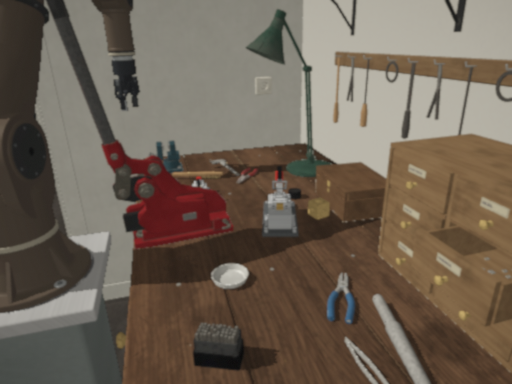

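The larger mould is at about (247,174) in the top view and (280,210) in the side view. Its sliding half points right, towards −y. I'll enlarge both views.

Run:
```python
import cv2,numpy as np
t=cv2.imread("pics/t0.png")[135:215,190:305]; s=cv2.imread("pics/s0.png")[160:245,245:340]
cv2.imwrite("pics/tc.png",cv2.resize(t,None,fx=6.9,fy=6.9,interpolation=cv2.INTER_CUBIC))
cv2.imwrite("pics/sc.png",cv2.resize(s,None,fx=7,fy=7,interpolation=cv2.INTER_CUBIC))
```

```text
(no output)
```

View pics/tc.png

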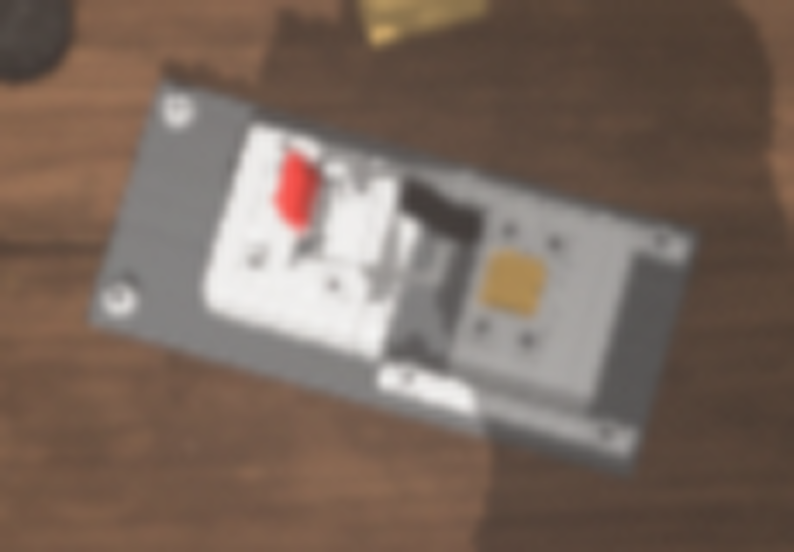

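View pics/sc.png

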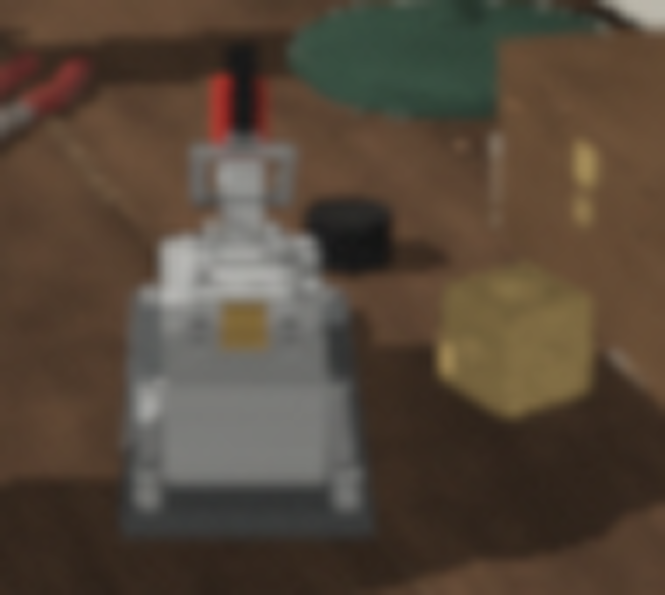

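```bash
cat >> h.py <<'E'
class C(dict): pass
def load(n):
    d=np.load(f"pics/{n}.npz"); return {"camera_matrix":d["K"],"view":d["V"]}
def M2W(m,p):
    c,s=np.cos(m[2]),np.sin(m[2]); p=np.atleast_2d(p)
    return np.c_[m[0]+c*p[:,0]-s*p[:,1], m[1]+s*p[:,0]+c*p[:,1], p[:,2]]
def tc(p): return (np.array(p,float)+.5)/6.9-.5+[190,135]
def sc(p): return (np.array(p,float)+.5)/7-.5+[245,160]
E
python3 - <<'E'
from h import *
from scipy.optimize import least_squares
T,S=load("t0"),load("s0")
tp=tc([(163,80),(92,322),(632,470),(697,232)]); tm=np.array([(-102,45,10),(-102,-45,10),(95,-45,10),(95,45,10)])/1e3
sp=sc([(120,537),(375,537),(127,515),(370,512)]); sm=np.array([(95,-45,0),(95,45,0),(95,-45,10),(95,45,10)])/1e3
f=lambda m:np.r_[(proj(T,M2W(m,tm))-tp).ravel(),(proj(S,M2W(m,sm))-sp).ravel()]
r=least_squares(f,[.47,.12,-1.8]); m=r.x; print(m,f(m).round(1))
rt=least_squares(lambda m:f(m)[:8],m).x;print("top only",rt)
def mz(c,uv,z):
    w=atz(c,uv,z); d=w-[m[0],m[1],0]; co,s=np.cos(m[2]),np.sin(m[2]); return (np.array([co*d[0]+s*d[1],-s*d[0]+co*d[1],z])*1e3).round(1)
for n,p,z in [("seamT",(480,210),.05),("seamB",(450,370),.05),("outT",(632,250),.05),("outB",(588,408),.05),("keepL",(485,275),.0655),("keepR",(546,290),.0655),("fixL",(245,130),.05),("fixR",(385,355),.05)]: print(n,mz(T,tc(p),z))
for n,p,z in [("outtopL",(163,388),.05),("outtopR",(333,388),.05),("outbotL",(163,485),.01),("keep",(245,347),.055)]: print(n,mz(S,sc(p),z))
# in plane y=0 of mould for side/top points
def y0(c,uv):
    o,d=ray(c,uv); n=np.array([-np.sin(m[2]),np.cos(m[2]),0]); 
    w=o+d*((n@(np.array([m[0],m[1],0])-o))/(n@d)); e=w-[m[0],m[1],0]; return (np.array([np.cos(m[2])*e[0]+np.sin(m[2])*e[1],w[2]])*1e3).round(1)
# triangulate red grip from top & side
def tri(a,b):
    o1,d1=ray(T,a);o2,d2=ray(S,b);A=np.c_[d1,-d2];k=np.linalg.lstsq(A,o2-o1,rcond=None)[0];return (o1+d1*k[0]+o2+d2*k[1])/2,o1+d1*k[0]-o2-d2*k[1]
for n,a,b in [("grip",(297,190),(238,105)),("keepertop",(515,275),(245,305))]:
    w,e=tri(tc(a),sc(b)); d=w-[m[0],m[1],0];co,s=np.cos(m[2]),np.sin(m[2]);print(n,(np.array([co*d[0]+s*d[1],-s*d[0]+co*d[1],w[2]])*1e3).round(1),(e*1e3).round(1))
# predicted side pixels (crop) for lever/loop hypotheses
def state(L,l):
    u=np.array([-np.cos(L),np.sin(L)]);h=np.array([-.03,.065]);pin=h+.014*u;a=L+l;v=np.array([np.cos(a),-np.sin(a)]);up=np.array([np.sin(a),np.cos(a)])
    bar=pin+.0595*v;tab=pin+.071*v+.027*up
    return dict(end=h+.062*u,g0=h+.03*u,pin=pin,bar=bar,tab=tab,tabend=tab+.011*up)
for L in(1.4,1.7,2.0):
  for dip in(-1.4,-1.,-.6,-.2):
    s=state(L,dip-L); P=np.array([(x[0],0,x[1]) for x in s.values()]);W=M2W(m,P)
    print(L,dip,"S",((proj(S,W)-[245,160])*7).round().astype(int).tolist(),"T",((proj(T,W)-[190,135])*6.9).round().astype(int).tolist())
E
```

```text
[ 0.59240909  0.08193793 -1.86777159] [-0.6 -0.4 -0.8 -0.1  0.5  0.5  0.8 -0.8 -0.   0.4 -0.1  0.1 -1.1 -0.
  0.6  0.1]
top only [ 0.59199544  0.0818462  -1.87076212]
seamT [20.  21.7 50. ]
seamB [ 24.9 -33.5  50. ]
outT [72.8 22.2 50. ]
outB [ 72.6 -33.4  50. ]
keepL [27.9 -2.1 65.5]
keepR [48.6 -1.5 65.5]
fixL [-63.6  26.8  50. ]
fixR [  2.6 -34.4  50. ]
outtopL [ 75.1 -29.1  50. ]
outtopR [76.3 31.  50. ]
outbotL [ 73.  -29.7  10. ]
keep [52.2  0.6 55. ]
grip [-35.7  -0.4 116.3] [-1.2  0.3 -0.2]
keepertop [37.4  0.8 65. ] [-0.3  0.1 -0.1]
1.4 -1.4 S [[234, 74], [235, 156], [235, 196], [235, 62], [234, 1], [233, -12]] T [[279, 173], [298, 198], [308, 210], [335, 181], [256, 149], [222, 139]]
1.4 -1.0 S [[234, 74], [235, 156], [235, 196], [237, 103], [235, 27], [235, 4]] T [[279, 173], [298, 198], [308, 210], [403, 206], [351, 175], [322, 163]]
1.4 -0.6 S [[234, 74], [235, 156], [235, 196], [238, 161], [237, 82], [237, 52]] T [[279, 173], [298, 198], [308, 210], [454, 230], [438, 207], [419, 196]]
1.4 -0.2 S [[234, 74], [235, 156], [235, 196], [238, 225], [239, 158], [238, 128]] T [
[... 623 characters left out ...]
[336, 189], [325, 205], [320, 213], [493, 254], [514, 242], [508, 234]]
2.0 -1.4 S [[236, 118], [236, 178], [236, 207], [236, 72], [234, 11], [233, -3]] T [[391, 207], [351, 214], [332, 217], [360, 189], [282, 157], [248, 146]]
2.0 -1.0 S [[236, 118], [236, 178], [236, 207], [237, 113], [236, 36], [235, 13]] T [[391, 207], [351, 214], [332, 217], [428, 213], [377, 183], [348, 171]]
2.0 -0.6 S [[236, 118], [236, 178], [236, 207], [238, 172], [238, 92], [237, 63]] T [[391, 207], [351, 214], [332, 217], [479, 237], [464, 215], [445, 204]]
2.0 -0.2 S [[236, 118], [236, 178], [236, 207], [239, 237], [239, 169], [239, 139]] T [[391, 207], [351, 214], [332, 217], [505, 258], [526, 246], [521, 238]]
```

```bash
cat >> h.py <<'E'
from scipy.spatial.transform import Rotation as Rn
m=np.array([.5923,.0819,-1.869])
def ori(t,flip):  # t: hand leans to mould +x
    z=np.array([-np.sin(t),0,-np.cos(t)]); y=np.array([0,flip,0.]); A=np.c_[np.cross(y,z),y,z]
    return Rn.from_matrix(Rn.from_euler('z',m[2]).as_matrix()@A).as_euler('xyz')
def W(x,z,y=0): return M2W(m,np.array([x,y,z])/1e3)[0]
def mp():  # tcp in mould frame mm, force in mould axes, time
    s=bot.read_state(); R=Rn.from_euler('z',m[2]).inv(); p=s["tool_pos"]-[m[0],m[1],0]
    return (R.apply(p)*1e3).round(1),R.apply(s["ft_force"]).round(1),round(s["finger_gap"],3),round(s["time"],2)
E
python3 - <<'E'
from h import *
for f in(1,-1):
    for p in[(110,150,.35),(8,125,0),(37,60,0),(-61,105,.4),(-80,70,0)]: 
        q=bot.ik(W(p[0],p[1]),ori(p[2],f)); print(f,p,None if q is None else np.round(q,2))
E
```

```text
1 (110, 150, 0.35) [-0.4   0.51  0.81  1.94 -0.86  1.05  0.58]
1 (8, 125, 0) [-0.66  0.56  0.65  1.81 -0.41  0.92 -0.12]
1 (37, 60, 0) [-0.58  0.63  0.61  1.89 -0.49  0.78 -0.01]
1 (-61, 105, 0.4) [-0.4   0.54  0.42  1.9  -0.88  0.8   0.31]
1 (-80, 70, 0) [-0.7   0.67  0.56  1.74 -0.45  0.86 -0.24]
-1 (110, 150, 0.35) [-0.58  0.67  1.15  1.95 -1.03  1.24 -2.39]
-1 (8, 125, 0) [-0.16  0.49 -0.08  1.77  0.05  0.88  2.59]
-1 (37, 60, 0) [-0.09  0.56 -0.11  1.85  0.09  0.74  2.59]
-1 (-61, 105, 0.4) [ 0.59  0.78 -1.07  1.82  0.52  0.7   2.22]
-1 (-80, 70, 0) [-0.22  0.62 -0.18  1.7   0.14  0.83  2.39]
```

Run:
```python
from h import *
o=ori(.35,1)
bot.clamp(20)
bot.move_ptp(W(115,150),o); print(mp())
bot.move_l(W(112,31),o,max_speed=.2); print(mp())
print(bot.move_l(W(90,31),o,max_speed=.1,threshold=15))
print(mp(),bot.move_l(W(45,31),o,max_speed=.04,threshold=14)); print(mp())
bot.move_l(W(110,40),o,max_speed=.2); bot.move_l(W(125,130),o,max_speed=.25)
a=snap("side","pics/s1.png");b=snap("top","pics/t1.png");print(mp())
t=b["image"][135:215,190:305]; s=a["image"][150:235,245:340]
t=cv2.resize(t,(800,556),interpolation=cv2.INTER_CUBIC)[:,:];s=cv2.resize(s,(560,501),interpolation=cv2.INTER_CUBIC)
cv2.imwrite("pics/tc1.png",t);cv2.imwrite("pics/sc1.png",s)
```

```text
(array([113.6,  -0.2, 150. ]), array([-0.3,  0. , -0.1]), -0.003, 3.38)
(array([112.1,   0.5,  31.6]), array([-0.4,  0.2,  0.3]), -0.0, 4.12)
False
(array([88.9,  0.1, 31.7]), array([ 0.3, -0.3,  0.2]), -0.002, 4.49) True
(array([59.3,  0.5, 30.6]), array([2.9, 1.1, 0.8]), 0.001, 5.28)
(array([123.7,  -0.9, 129.1]), array([-0.3, -0.3, -0.4]), -0.005, 6.3)
```

View pics/tc1.png

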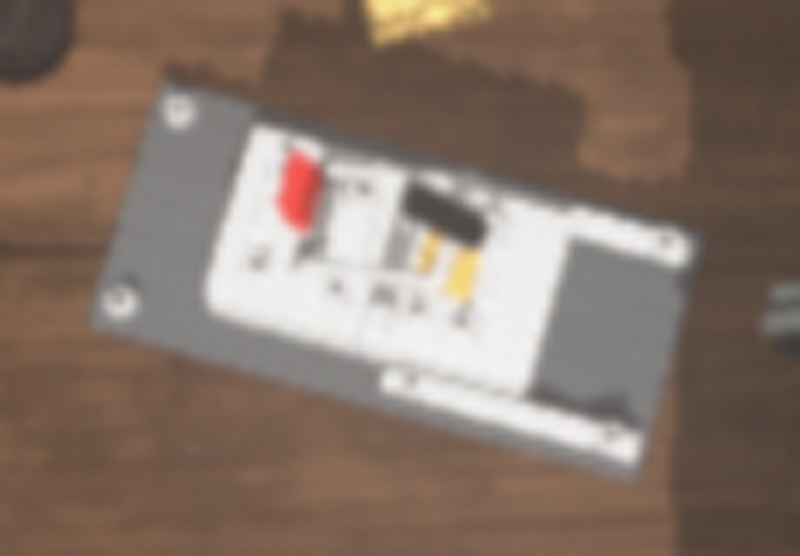

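Slide is home: the outer edge now runs (572,240)–(530,390), and contact was felt with the face at x≈49. The black tab spans (405,190)–(485,235), which fits a lever angle of about 1.45 and a dip of about −0.63. Next I grasp the tab and swing the loop until it's above the keeper.

```bash
cat >> h.py <<'E'
def mech(L,dip,hh=30.):
    pin=np.array([-30-14*np.cos(L),65+14*np.sin(L)]); v=np.array([np.cos(dip),-np.sin(dip)]); up=np.array([np.sin(dip),np.cos(dip)])
    return pin+59.5*v, pin+71*v+hh*up
def LD(bar):  # lever, dip for bar position with unstretched loop (lever 0..2)
    from scipy.optimize import brentq
    def d(L): return np.hypot(*(np.array(bar)-[-30-14*np.cos(L),65+14*np.sin(L)]))-59.5
    L=brentq(d,.2,2.2); pin=np.array([-30-14*np.cos(L),65+14*np.sin(L)]); return L,np.arctan2(pin[1]-bar[1],bar[0]-pin[0])
E
python3 - <<'E'
from h import *
o=ori(0,1); L,d=1.45,-.63
b,t=mech(L,d); print(b,t)
bot.gripper_open()
bot.move_ptp(W(t[0],t[1]+45),o)
bot.move_l(W(t[0],t[1]-19),o,max_speed=.1,threshold=6); print(mp())
bot.clamp(25); print(mp())
for d in(-.4,-.15,.02):
    Lw=1.45+.15*(d+.63)/.65
    b,t=mech(Lw,d); print(b.round(1),t.round(1),Lw)
    bot.move_l(W(t[0],t[1]-19),o,max_speed=.06); print(mp())
a=snap("side","pics/s2.png");b=snap("top","pics/t2.png")
s=a["image"][140:240,235:335];t=b["image"][135:215,200:300]
cv2.imwrite("pics/c2.png",np.vstack([cv2.resize(s,(300,300),interpolation=cv2.INTER_CUBIC)[:],cv2.resize(t,(300,240),interpolation=cv2.INTER_CUBIC)]).repeat(1,0))
E
```

```text
[ 16.39059797 113.95209497] [  8.00857158 144.96808494]
(array([  8.3,   0.4, 126.3]), array([-0.2, -0.2, -0.1]), 1.002, 8.57)
(array([8.000e+00, 1.000e-01, 1.261e+02]), array([ 0.1, -0.5,  1.1]), 0.131, 9.23)
[ 23.9 102.1] [ 22.8 134.2] 1.503076923076923
(array([ 22.7,   0. , 115.3]), array([-0.7,  0. ,  1.2]), 0.132, 9.68)
[28.7 87.9] [ 35.6 119.3] 1.5607692307692307
(array([ 35.7,  -0. , 100.2]), array([0.6, 0.4, 0.3]), 0.133, 10.16)
[29.9 77.8] [ 42.  107.6] 1.5999999999999999
(array([42.1, -0. , 88.6]), array([ 0.2, -0.4,  0.7]), 0.133, 10.53)
```

View pics/c2.png

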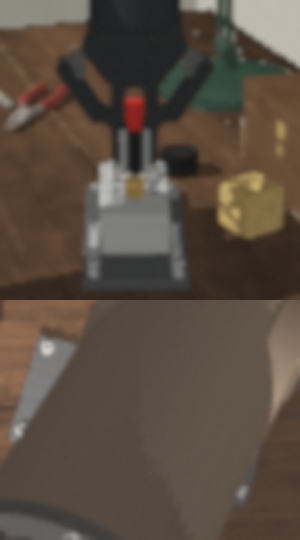

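The tab is held (gap 0.133, about 12 mm) and the loop follows. Next: lower the bar beyond the lip, then draw it back.

Run:
```python
from h import *
o=ori(0,1)
def go(bar,sp,th=None):
    L,d=LD(bar); b,t=mech(L,d); r=bot.move_l(W(t[0],t[1]-19),o,max_speed=sp,threshold=th); print(bar,round(L,2),round(d,2),t.round(1)-[0,19],r,*mp()); return r
go((28,70),.05)
r=go((27.5,57.5),.03,5)
```

```text
(28, 70) 1.51 0.15 [43.9 78.9] False [44.6  0.1 79. ] [3.8 0.1 1.5] 0.137 10.98
(27.5, 57.5) 1.71 0.37 [49.  62.4] True [47.9  0.1 62.5] [-0.2 -0.2  5.8] 0.134 11.57
```

Run:
```python
from h import *
o=ori(0,1)
for x in(25,22,19.5,18,17):
    L,d=LD((x,58.2)); b,t=mech(L,d); r=bot.move_l(W(t[0],t[1]-19),o,max_speed=.03,threshold=12); print(x,round(L,2),t.round(1)-[0,19],r,*mp())
    if r: break
a=snap("side","pics/s3.png")
s=a["image"][120:220,235:335]
cv2.imwrite("pics/c3.png",cv2.resize(s,(590,590),interpolation=cv2.INTER_CUBIC))
```

```text
25 1.52 [46.3 63.3] False [46.9  0.1 63.3] [ 4.6 -0.2  2.1] 0.131 11.82
22 1.28 [43.  63.5] False [44.   0.1 63.5] [ 5.5 -0.3  3. ] 0.131 12.08
19.5 1.06 [40. 64.] False [41.5 -0.  63.8] [6.4 0.7 2.2] 0.133 12.33
18 0.89 [37.9 64.4] False [41.3 -0.1 64. ] [10.4  1.  -1. ] 0.132 12.58
17 0.75 [36.3 64.9] False [41.2 -0.1 64.1] [15.3  1.9 -3.5] 0.134 12.83
```

View pics/c3.png

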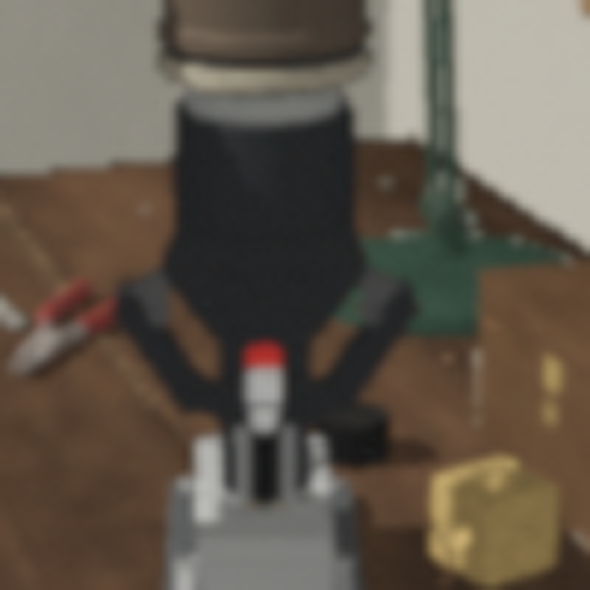

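Run:
```python
from h import *
S=load("s3")
for L in(.8,.9,1.,1.1,1.2,1.3,1.45):
    u=np.array([-np.cos(L),np.sin(L)]);n=np.array([np.sin(L),np.cos(L)]);h=np.array([-30,65])
    P=[h+62*u+4*n,h+62*u-4*n,h+30*u+4*n,h+30*u+2.5*n]
    print(L,[((proj(S,[W(p[0],p[1])])[0]-[235,120])*5.9).round().tolist() for p in P])
for x in(18,20,22,24):
    L,d=LD((x,58)); b,t=mech(L,d,38); print(x,round(L,2),round(d,2),((proj(S,[W(t[0],t[1])])[0]-[235,120])*5.9).round().tolist())
```

```text
0.8 [[255.0, 306.0], [255.0, 313.0], [256.0, 368.0], [256.0, 369.0]]
0.9 [[255.0, 301.0], [255.0, 307.0], [256.0, 366.0], [256.0, 367.0]]
1.0 [[255.0, 298.0], [255.0, 302.0], [256.0, 366.0], [256.0, 366.0]]
1.1 [[256.0, 297.0], [255.0, 299.0], [257.0, 366.0], [256.0, 366.0]]
1.2 [[256.0, 297.0], [256.0, 297.0], [257.0, 366.0], [257.0, 366.0]]
1.3 [[256.0, 298.0], [256.0, 296.0], [257.0, 367.0], [257.0, 367.0]]
1.45 [[257.0, 302.0], [256.0, 298.0], [257.0, 370.0], [257.0, 369.0]]
18 0.9 0.31 [260.0, 439.0]
20 1.11 0.33 [261.0, 443.0]
22 1.29 0.35 [261.0, 446.0]
24 1.45 0.36 [261.0, 448.0]
```

The draw-back stopped at TCP x≈41.2, where I expected about 38, and the picture can't settle it because the fingers hide the lever. A gentle lift will show whether the bar is under the lip.

Run:
```python
from h import *
o=ori(0,1)
bot.move_l(W(39.5,64),o,max_speed=.03);print(mp())
for z in(65,66,67,68,69):
    r=bot.move_l(W(39.5,z),o,max_speed=.02,threshold=12);print(z,r,*mp())
    if r or mp()[1][2]<-9: break
```

```text
(array([41.4, -0.1, 63.7]), array([ 8.5,  1.2, -1.2]), 0.129, 13.14)
65 False [41.3 -0.2 64.4] [ 7.5  1.3 -3.8] 0.136 13.39
66 False [40.9 -0.4 65.4] [ 6.7  2.4 -3.1] 0.132 13.64
67 False [40.6 -0.4 66.4] [ 6.7  1.2 -4.1] 0.134 13.89
68 False [40.1 -0.4 67.5] [ 6.2  1.8 -4.1] 0.135 14.14
69 False [39.6 -0.2 68.8] [ 4.2  0.8 -4.6] 0.132 14.39
```

The bar rose about 5 mm against only 4 N, so it isn't under the lip and was blocked at the lip's front. I'll let go, move clear and measure where the lever and loop really are.

Run:
```python
from h import *
o=ori(0,1)
bot.gripper_open(); print(mp())
bot.move_l(W(39.6,130),o,max_speed=.25); bot.move_ptp(W(130,140),ori(.35,1))
a=snap("side","pics/s4.png");b=snap("top","pics/t4.png");print(mp())
s=a["image"][170:230,250:310];t=b["image"][143:203,205:285]
cv2.imwrite("pics/sc4.png",cv2.resize(s,(600,600),interpolation=cv2.INTER_CUBIC));cv2.imwrite("pics/tc4.png",cv2.resize(t,(800,600),interpolation=cv2.INTER_CUBIC))
```

```text
(array([39.4, -0. , 69. ]), array([ 1.1, -0.3, -0.3]), 1.001, 15.1)
(array([128.3,  -0.5, 139.2]), array([-0.7, -0.1, -0.7]), 1.0, 16.27)
```

View pics/tc4.png

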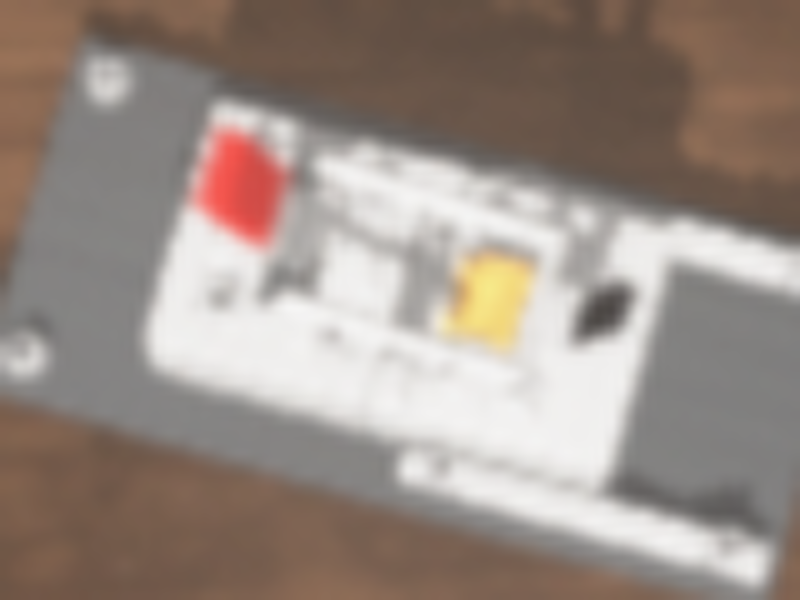

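View pics/sc4.png

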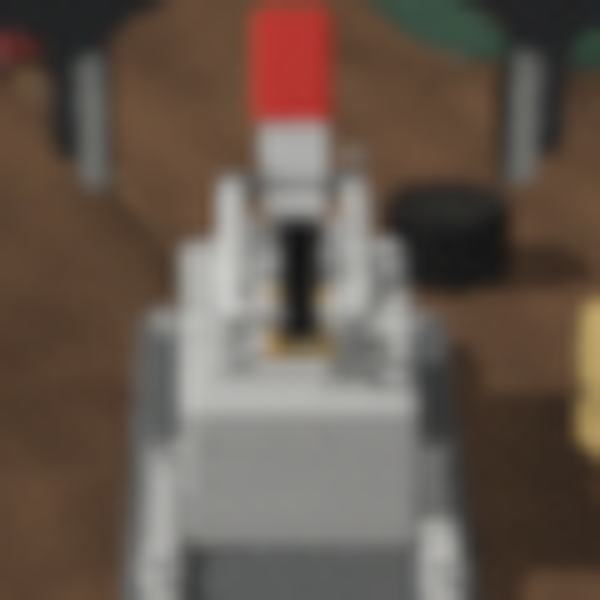

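Run:
```python
from h import *
from scipy.optimize import least_squares
S,T=load("s4"),load("t4")
ts=lambda p:(np.array(p)+.5)/10-.5+[250,170]; tt=lambda p:(np.array(p)+.5)/10-.5+[205,143]
def pts(L,d):
    u=np.array([-np.cos(L),np.sin(L)]);n=np.array([np.sin(L),np.cos(L)]);h=np.array([-30,65])
    bar,t=mech(L,d,18.5); up=np.array([np.sin(d),np.cos(d)]);v=np.array([np.cos(d),-np.sin(d)])
    return dict(gtop=h+62*u+4*n,gbot=h+30*u+4*n,gmid=h+46*u+4*n,tmid=t,ttop=t+19.5*up+3*v,tbot=t-19.5*up+3*v,bar=bar)
P=lambda c,p:proj(c,[W(p[0],p[1])])[0]
obsS=dict(gtop=5,gbot=120,ttop=220,tbot=340)
def f(q):
    k=pts(*q); r=[P(S,k[n])[1]-ts((0,y))[1] for n,y in obsS.items()]
    r+=list(P(T,k["tmid"])-tt((605,308)))+list(P(T,k["gmid"])-tt((243,185))); return np.array(r)
r=least_squares(f,[1.,.2]); print(r.x,f(r.x).round(1),pts(*r.x)["bar"])
for q in[(.9,.31),(1.2,.34),(1.45,.36),(.8,.1),r.x]:
    k=pts(*q);print(np.round(q,2),f(q).round(1),k["bar"].round(1),"top bar px",((P(T,k["bar"])-[205,143])*10).round(),"tabtop",((P(T,k["ttop"])-[205,143])*10).round(),"tabbot",((P(T,k["tbot"])-[205,143])*10).round())
print("keeper lip edge",[((P(T,(x,65.5))-[205,143])*10).round() for x in(6,15.5,18,21.5)],"y±9 at lip",[((proj(T,[W(21.5,65.5,y)])[0]-[205,143])*10).round() for y in(-9,9)], "floor end",[((P(T,(x,55.5))-[205,143])*10).round() for x in(21.5,26)])
print("side lip top/bottom",[((P(S,(21.5,z))-[250,170])*10).round() for z in(65.5,62,55.5)],"outer top",((P(S,(50,50))-[250,170])*10).round(), "top outer",((P(T,(50,50))-[205,143])*10).round())
```

```text
[1.16080119 0.19443394] [ 0.2  0.4 -0.3  0.4 -0.5  0.1  0.1  0.2] [22.79838498 66.34365377]
[0.9  0.31] [ 1.   0.6  3.7  3.1 -2.   0.5 -4.5 -0.6] [18.  57.8] top bar px [509. 301.] tabtop [621. 305.] tabbot [565. 321.]
[1.2  0.34] [ 0.2  0.5  4.5  3.6 -0.5  1.   0.8  0.4] [21.  58.2] top bar px [522. 304.] tabtop [638. 310.] tabbot [577. 324.]
[1.45 0.36] [1.1 1.2 5.3 4.2 0.8 1.4 5.8 1.6] [24.  57.9] top bar px [534. 308.] tabtop [654. 315.] tabbot [588. 328.]
[0.8 0.1] [ 1.7  0.8 -3.  -1.6 -2.6 -0.8 -6.1 -0.8] [19.4 69.1] top bar px [516. 293.] tabtop [599. 285.] tabbot [576. 312.]
[1.16 0.19] [ 0.2  0.4 -0.3  0.4 -0.5  0.1  0.1  0.2] [22.8 66.3] top bar px [530. 300.] tabtop [628. 297.] tabbot [589. 319.]
keeper lip edge [array([459., 281.]), array([499., 292.]), array([510., 295.]), array([524., 299.])] y±9 at lip [array([514., 336.]), array([535., 261.])] floor end [array([523., 307.]), array([542., 312.])]
side lip top/bottom [array([290., 305.]), array([290., 317.]), array([290., 340.])] outer top [293. 406.] top outer [642. 344.]
```

The fit is good, with residuals ≤0.5 px: lever 1.16, dip 0.19, bar at (22.8, 66.3). So I'd pinched about 6 mm lower on the tab than assumed, and the bar stayed above the lip. I'll regrasp using the measured state.

```bash
cat > go.py <<'E'
from h import *
o=ori(0,1); off=np.zeros(2)
def go(bar,sp,th=None):
    L,d=LD(bar); b,t=mech(L,d); r=bot.move_l(W(t[0]+off[0],t[1]-19+off[1]),o,max_speed=sp,threshold=th); print(bar,round(L,2),round(d,2),(t-[0,19]).round(1),r,*mp()); return r
E
python3 - <<'E'
from go import *
b,t=mech(1.161,.194); print(t)
bot.move_ptp(W(t[0],130),o); bot.move_l(W(t[0],t[1]-19),o,max_speed=.12,threshold=6); print(mp())
bot.clamp(25); print(mp())
go((25.5,70),.05); go((28,68),.05); go((27.5,63),.03); go((27,60),.03); go((27,57.8),.02,10)
E
```

```text
[39.87375347 93.59029349]
(array([40.8,  0.4, 74.9]), array([ 0.2, -0.5,  0.5]), 1.001, 17.51)
(array([39.8,  0. , 74.7]), array([0.6, 0.7, 1.3]), 0.132, 18.17)
(25.5, 70) 1.33 0.14 [41.2 79. ] False [40.3 -0.2 79. ] [-3.8  0.9 -4.3] 0.129 18.42
(28, 68) 1.54 0.19 [44.8 76.4] False [43.6  0.  76.5] [-6.4 -1.5  0.4] 0.129 18.67
(27.5, 63) 1.58 0.27 [46.6 69.8] False [46.3  0.1 69.9] [-4.   0.3  1.5] 0.131 19.04
(27, 60) 1.61 0.32 [47.5 65.8] False [47.6  0.1 65.7] [-4.5  0.1  1.5] 0.13 19.33
(27, 57.8) 1.67 0.36 [48.4 62.8] False [48.5  0.1 62.7] [-4.7  0.2  2.9] 0.131 19.64
```

Run:
```python
from go import *
for x in(25,23,21,19.5,18,17):
    r=go((x,58),.03,14)
    if r: break
```

```text
(25, 58) 1.52 0.36 [46.3 63. ] False [47.7  0.1 63. ] [ 2.9 -0.3  3. ] 0.133 19.89
(23, 58) 1.37 0.36 [44.2 63.1] False [46.4  0.1 63.1] [6.  0.3 4.2] 0.128 20.14
(21, 58) 1.2 0.34 [41.9 63.4] False [45.1  0.2 63.6] [ 8.7 -1.2  5.8] 0.131 20.39
(19.5, 58) 1.06 0.33 [40.1 63.7] False [43.5  0.1 63.8] [ 9.3 -1.1  5.4] 0.132 20.64
(18, 58) 0.9 0.31 [38.  64.1] False [41.7  0.  64. ] [ 9.6 -0.6  4. ] 0.13 20.89
(17, 58) 0.76 0.28 [36.4 64.6] False [40.6 -0.  64.4] [11.4  0.3  3.1] 0.132 21.14
```

Run:
```python
from go import *
for x in(35.5,34.5,33.5,32.5,31.5):
    bot.move_l(W(x,64.3),o,max_speed=.03); print(x,*mp())
    if mp()[1][0]>20: break
```

```text
35.5 [40.6  0.1 64.3] [12.7 -0.6  5.2] 0.133 21.39
34.5 [40.4  0.1 64.3] [15.  -0.5  5.9] 0.135 21.64
33.5 [39.7  0.2 64.4] [16.8 -1.5  7.8] 0.136 21.89
32.5 [38.9  0.2 64.5] [16.9 -1.4  9.3] 0.134 22.14
31.5 [38.4  0.2 64.6] [17.8 -2.3 10.2] 0.132 22.39
```

Run:
```python
from go import *
for x,z in((32.5,65.3),(32.5,66.5),(32.5,67.5),(32.5,69),(33.5,70.5)):
    bot.move_l(W(x,z),o,max_speed=.03); print(x,z,*mp())
    if mp()[1][2]<-12: break
```

```text
32.5 65.3 [37.6  0.  65.1] [13.5  0.4  4.1] 0.132 22.64
32.5 66.5 [36.5 -0.1 66. ] [ 9.8  1.  -1.2] 0.129 22.89
32.5 67.5 [36.  -0.2 66.9] [ 8.   0.9 -2.8] 0.133 23.14
32.5 69 [35.6 -0.4 67.7] [  7.5   3.3 -10.4] 0.133 23.39
33.5 70.5 [35.4 -0.5 68.7] [  3.2   6.7 -17.3] 0.139 23.64
```

Lifting is now resisted with 17 N, so the bar is under the lip. I'll unload, release and check with one picture.

Run:
```python
from go import *
bot.move_l(W(36,66.3),o,max_speed=.03); print(mp())
bot.gripper_open(); print(mp())
bot.move_l(W(37,135),o,max_speed=.25); bot.move_ptp(W(130,140),ori(.35,1))
a=snap("side","pics/s5.png");b=snap("top","pics/t5.png");print(mp())
s=a["image"][170:230,250:310];t=b["image"][143:203,205:285]
cv2.imwrite("pics/c5.png",np.hstack([cv2.resize(s,(400,400),interpolation=cv2.INTER_CUBIC),np.vstack([cv2.resize(t,(400,300),interpolation=cv2.INTER_CUBIC),np.zeros((100,400,3),np.uint8)])]))
```

```text
(array([35.9,  0.1, 66.5]), array([ 0.1, -1.9,  3.7]), 0.128, 23.96)
(array([36. , -0. , 66.3]), array([-0.5, -0. , -0.4]), 1.0, 24.67)
(array([128.3,  -0.6, 139.3]), array([-0.7,  1.2, -0.1]), 0.998, 25.88)
```

View pics/c5.png

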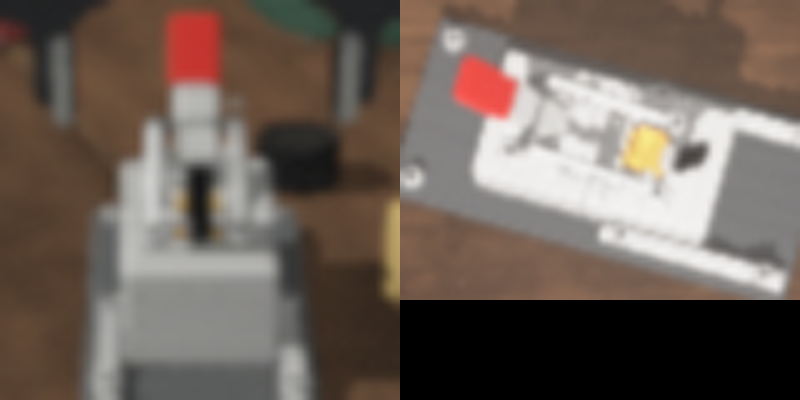

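In the side view the bar crosses the gold at (200,215) with gold above and below it, so it's seated under the lip, and the lever is down at about 0.8. Now I press the lever.

Run:
```python
from h import *
from scipy.optimize import least_squares
S,T=load("s5"),load("t5")
ts=lambda y:(y+.5)/6.667-.5+170; tt=lambda p:(np.array(p)+.5)/5-.5+[205,143]
P=lambda c,p:proj(c,[W(p[0],p[1])])[0]
def f(q):
    L,d=q;u=np.array([-np.cos(L),np.sin(L)]);n=np.array([np.sin(L),np.cos(L)]);h=np.array([-30,65]);bar,t=mech(L,d,18.5);up=np.array([np.sin(d),np.cos(d)]);v=np.array([np.cos(d),-np.sin(d)])
    return np.r_[P(S,h+62*u+4*n)[1]-ts(12),P(S,h+30*u+4*n)[1]-ts(80),P(S,t+19.5*up+3*v)[1]-ts(168),P(S,t-19.5*up+3*v)[1]-ts(242),P(T,t)-tt((291,155)),P(T,h+46*u+4*n)-tt((85,87))]
r=least_squares(f,[.9,.3]);L0,d0=r.x;print(r.x,r.fun.round(1),mech(L0,d0)[0])
assert .5<L0<1.1
h=np.array([-30,65.])
def tcp(L,over=0,R=48):
    t=np.clip(L,0,.4);u=np.array([-np.cos(L),np.sin(L)]);n=np.array([np.sin(L),np.cos(L)])
    p=h+R*u+n*(4+11*np.sin(abs(L-t))-over);return W(*p),ori(t,1)
bot.clamp(60)
p,oo=tcp(L0,-25); bot.move_ptp(W(-30,185),oo); bot.move_ptp(p,oo); print(mp())
for L in np.r_[np.arange(L0,.05,-.12),0]:
    p,oo=tcp(L,2); bot.move_l(p,oo,max_speed=.06); k=mp(); print(round(L,2),*k)
    if np.abs(k[1]).max()>45: print("high");break
```

```text
[0.76745559 0.27975996] [ 0.7  0.9 -0.3  0.4 -0.3  0.1  0.7  0.2] [17.11122952 58.2908539 ]
(array([-40. ,  -0.3, 121.4]), array([0.5, 0.8, 0.8]), -0.0, 27.71)
0.77 [-60.5  -0.3 102.4] [ 0.3  0.2 -0.1] -0.001 28.31
0.65 [-65.7  -0.2  97.4] [ 1.  -0.1 -1. ] 0.003 28.57
0.53 [-70.1  -0.3  91.7] [ 0.2 -0.5  0.4] -0.002 28.84
0.41 [-73.5  -0.3  85.5] [ 0.6 -0.5 -0.6] 0.001 29.11
0.29 [-77.6  -0.7  80.5] [0.7 1.2 0.3] -0.002 29.38
0.17 [-78.1  -0.8  74.5] [ 1.1 -0.4 -0.8] 0.0 29.65
0.0 [-75.4   1.9  68.8] [ 4.6 -1.8 18.1] -0.004 29.97
```

Run:
```python
from h import *
oo=ori(0,1)
r=bot.move_l(W(-78,58),oo,max_speed=.05,threshold=25);print(r,*mp())
bot.move_l(W(-78,110),oo,max_speed=.25); bot.move_ptp(W(130,150),ori(.35,1))
a=snap("side","pics/s6.png");b=snap("top","pics/t6.png");print(mp())
s=a["image"][170:230,250:310];t=b["image"][143:203,205:285]
cv2.imwrite("pics/c6.png",np.hstack([cv2.resize(s,(400,400),interpolation=cv2.INTER_CUBIC),np.vstack([cv2.resize(t,(400,300),interpolation=cv2.INTER_CUBIC),cv2.resize(b["image"][100:180,170:290],(400,267))[:200]])]))
```

```text
True [-75.4   2.2  68.6] [  2.8 -10.2  28.7] 0.002 30.18
(array([128. ,  -0.4, 149.3]), array([-0.4,  0.2, -0.7]), 0.005, 31.48)Traceback (most recent call last):
  File "<stdin>", line 7, in <module>
    return _nx.concatenate(arrs, 1, dtype=dtype, casting=casting)
           ~~~~~~~~~~~~~~~^^^^^^^^^^^^^^^^^^^^^^^^^^^^^^^^^^^^^^^
ValueError: all the input array dimensions except for the concatenation axis must match exactly, but along dimension 0, the array at index 0 has size 400 and the array at index 1 has size 500
```

Run:
```python
import cv2,numpy as np
a,b=cv2.imread("pics/s6.png"),cv2.imread("pics/t6.png")
s=a[170:230,250:310];t=b[143:203,205:285]
cv2.imwrite("pics/c6.png",np.hstack([cv2.resize(s,(400,400),interpolation=cv2.INTER_CUBIC),np.vstack([cv2.resize(t,(400,300),interpolation=cv2.INTER_CUBIC),cv2.resize(b[100:160,170:290],(400,200))])[:400]]) if 0 else np.vstack([np.hstack([cv2.resize(s,(400,400),interpolation=cv2.INTER_CUBIC),cv2.resize(t,(400,400),interpolation=cv2.INTER_CUBIC)]),cv2.resize(np.hstack([b[100:160,170:290],a[170:230,220:340]]),(800,200))]))
```

```text
(no output)
```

View pics/c6.png

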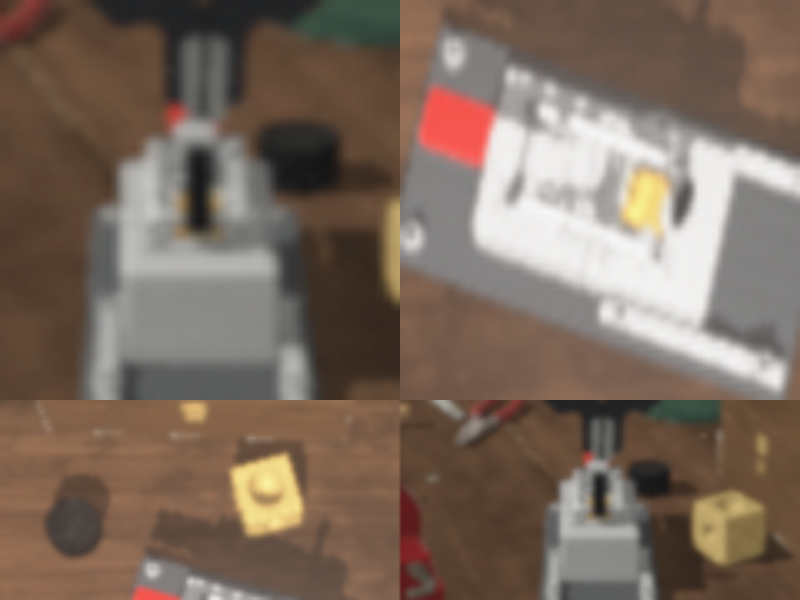

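Run:
```python
from h import *
S,T=load("s6"),load("t6")
for L in(0,.1,.2,.3,.45):
    u=np.array([-np.cos(L),np.sin(L)]);n=np.array([np.sin(L),np.cos(L)]);h=np.array([-30,65])
    q=[h+62*u+4*n,h+30*u+4*n,]; pin=h+14*u; d=np.arctan2(pin[1]-58,18-pin[0]); le=np.hypot(pin[1]-58,18-pin[0]); tt=pin+(le+14.5)*np.array([np.cos(d),-np.sin(d)])+38*np.array([np.sin(d),np.cos(d)])
    print(L,"side far/near row",[((proj(S,[W(*p)])[0]-[250,170])*6.667)[1].round() for p in q],"tabtop row",((proj(S,[W(*tt)])[0]-[250,170])*6.667)[1].round(),"top corners",[((proj(T,[W(p[0],p[1],y)])[0]-[205,143])*[5,6.667]+[400,0]).round().tolist() for p in q for y in(10,-10)])
```

```text
0 side far/near row [np.float64(90.0), np.float64(117.0)] tabtop row 150.0 top corners [[429.0, 82.0], [417.0, 137.0], [496.0, 106.0], [484.0, 162.0]]
0.1 side far/near row [np.float64(77.0), np.float64(111.0)] tabtop row 152.0 top corners [[430.0, 78.0], [417.0, 134.0], [497.0, 105.0], [485.0, 160.0]]
0.2 side far/near row [np.float64(65.0), np.float64(106.0)] tabtop row 154.0 top corners [[432.0, 75.0], [419.0, 131.0], [499.0, 104.0], [487.0, 159.0]]
0.3 side far/near row [np.float64(54.0), np.float64(100.0)] tabtop row 156.0 top corners [[435.0, 73.0], [422.0, 129.0], [501.0, 103.0], [489.0, 159.0]]
0.45 side far/near row [np.float64(38.0), np.float64(93.0)] tabtop row 159.0 top corners [[442.0, 71.0], [429.0, 127.0], [505.0, 102.0], [493.0, 158.0]]
```

Run:
```python
from h import *
workorder.close_job(); print(mp())
```

```text
the job is handed in; nothing more can be done
the job is handed in; nothing more can be done
```

The mould is closed and latched, and the job is handed in. The robot clock was at 31.5 s at my last reading before hand-in, against the 59 s limit.

- **Slide:** I pushed the sliding half home with the shut fingers. The push stopped hard with its outer face at about x = 49 mm, and the top view after the push showed the seam closed.
- **Hooking, first try failed:** I pinched the tab about 6 mm too low, so the bar stopped at the front of the keeper's lip. A gentle lift rose almost freely, so I let go, measured the lever and loop again (fit within 0.5 px) and regrasped.
- **Hooking, second try:** lifting was resisted with 17 N, and the fit put the bar at (17.1, 58.3) mm against a seat at (18, 58).
- **Lever:** I pressed it down until it stopped at 28.7 N, with the fingertips at z = 68.6 mm; the model gives 69 mm for lever = 0. After letting go, the grip corners in the top view and the tab height in the side view match lever = 0.

**Checks that were less clear:**
- The force read almost zero for most of the lever stroke and only rose near the end, although a few newtons were expected.
- In the last side view the hand hid the far end of the grip, so the final lever angle rests on the top view, the tab height and the stop contact.
- The block, tin and dish were never approached. The block and tin looked undisturbed in the last pictures, but the dish was outside those crops.

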